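# Pick out the steel bushing by weight and show it to the reader

## Task

First wake the part reading station: twist the black start switch on its deck clockwise to its stop and let go, so that it springs back. Then lift the two black bushings out of the blue tray one after the other to feel which is the heavier (the steel one): the lighter one goes back into the tray, set down standing and not dropped, and the heavier one you present to the station's camera, held upright and still with its underside about 5 cm above the middle of the round window, and finish while still holding it there. Keep both bushings upright, do not touch the station with them, and leave the collar in the tray, the screwdriver, the bottle and the black plate where they are.

Things in the scene. Friction and masses are not known exactly. Their poses are not given: they have to be found in the camera images.
- station: the part reading station, fixed: black case 280 mm (x) by 300 mm (y), flat aluminium deck 100 mm above the desk, sloped panel with a dark screen on its -x side. Origin: on the desk under it, 130 mm from its rear (+x) face; x to the rear, z up. Deck: x -83 to 137 mm, y -155 to 155 mm. Window at x 35, y -62 mm; switch axis at x 20, y 85 mm.
- window (a point): centre of the round window of the upward-looking camera, on its glass: a black ring 96 mm in diameter with a white lamp face and a dark glass disc 52 mm in diameter in the middle, standing 9 mm above the deck (109 mm above the desk). Axes as the station's.
- switch_grip (a point): grip point of the start switch, on its vertical axis 30 mm above the deck. The grip is a black upright bar 36 mm long and 12 mm wide, its sides straight from 8 to 36 mm above the deck, on a steel bezel 42 mm in diameter, 5 mm high. x points along the bar to its end with the white mark, z up; turns with the switch.
- start_switch (a joint): angle of the start switch in rad: 0 at rest (bar along the station's x, white mark to the rear), growing clockwise as seen from above, hard stop at 1.05 (60 degrees). A spring turns it back to 0 when let go; it takes 0.03 N m to start and 0.13 N m at the stop.
- tray: the shallow blue parts tray, fixed to the desk, 170 mm (x) by 270 mm (y) outside, inner floor 4 mm above the desk, walls 4 mm thick with their rims 14 mm above the desk. Origin: centre of its underside, on the desk. The bushings stand about 20 mm on the -x side of its middle line, about 68 mm either side in y. Axes along its sides, z up.
- bushing_a: one of two look-alike black flanged bushings (one steel, one aluminium): flange 56 mm in diameter, 8 mm thick, at the bottom; above it a round body 36 mm in diameter, 50 mm high overall; 20 mm bore. Stands in the tray. Origin: centre of the underside, z up along the bore. Grip across the 36 mm body, above the flange. Between 0.1 and 0.45 kg; the two differ by at least 0.12 kg.
- bushing_b: one of two look-alike black flanged bushings (one steel, one aluminium): flange 56 mm in diameter, 8 mm thick, at the bottom; above it a round body 36 mm in diameter, 50 mm high overall; 20 mm bore. Stands in the tray. Origin: centre of the underside, z up along the bore. Grip across the 36 mm body, above the flange. Between 0.1 and 0.45 kg; the two differ by at least 0.12 kg.
- collar: a steel shaft collar, ring 44 mm in diameter, 20 mm bore, 15 mm high, lying loose in the tray between the bushings, nearer the +x side. Origin: centre of its underside. To be left alone.
- screwdriver: an orange-handled screwdriver, about 200 mm long, lying on the desk. To be left alone.
- cleaner: a white closed bottle with a red cap, 48 mm in diameter and 130 mm high, standing on the desk. Origin: centre of its underside. To be left alone.
- adapter_plate: a loose black plate with four small holes, 90 by 70 by 12 mm, lying on the desk. Origin: centre of its underside. To be left alone.
Mind the look-alikes: they are no part of the job. What is shaped like the bushing_b but turquoise is not meant. What is shaped like the bushing_a but pink is not meant.

How it is judged:
On the way, in this order (a step that is already met when the one before it is completed fails the run):
1. the start switch is twisted to its stop (value of joint start_switch above 0.98 rad), for 0.05 s.
2. the start switch is let go and has sprung back to rest (value of joint start_switch below 0.08 rad and contact force between the fingers and station below 0.1 N), for 0.1 s.
3. the lighter bushing is held clear of the tray while the heavier one stands in it (((z of bushing_a in the frame of tray above 0.024 m and contact force between the fingers and bushing_a above 1 N and contact force between bushing_b and tray above 2.2 N) or (z of bushing_b in the frame of tray above 0.024 m and contact force between the fingers and bushing_b above 1 N and contact force between bushing_a and tray above 2.2 N))), for 0.2 s.
At the end, for the whole second after the job is handed in: Heavier bushing held still and upright (0.15 rad) in the fingers, underside 20-90 mm above the glass, within 15 mm of the window's centre; lighter one released, upright, at rest on the tray's floor; switch at rest (under 0.08 rad); the four other things within 30 mm of their starts, bottle upright (((horizontal distance between bushing_a and window below 0.015 m and z of bushing_a in the frame of window between 0.02 and 0.09 m and angle between bushing_a's own z axis and vertical below 0.15 rad and linear speed of each of bushing_a, bushing_b below 0.02 m/s and contact force between the fingers and bushing_a above 1 N and contact force between bushing_a and station below 0.1 N and z of bushing_b in the frame of tray between 0.002 and 0.007 m and x of bushing_b in the frame of tray between -0.08 and 0.08 m and y of bushing_b in the frame of tray between -0.13 and 0.13 m and contact force between bushing_b and tray between 0.5 and 2.2 N and angle between bushing_b's own z axis and vertical below 0.1 rad and contact force between each of the arm, the fingers and bushing_b below 0.1 N) or (horizontal distance between bushing_b and window below 0.015 m and z of bushing_b in the frame of window between 0.02 and 0.09 m and angle between bushing_b's own z axis and vertical below 0.15 rad and linear speed of each of bushing_b, bushing_a below 0.02 m/s and contact force between the fingers and bushing_b above 1 N and contact force between bushing_b and station below 0.1 N and z of bushing_a in the frame of tray between 0.002 and 0.007 m and x of bushing_a in the frame of tray between -0.08 and 0.08 m and y of bushing_a in the frame of tray between -0.13 and 0.13 m and contact force between bushing_a and tray between 0.5 and 2.2 N and angle between bushing_a's own z axis and vertical below 0.1 rad and contact force between each of the arm, the fingers and bushing_a below 0.1 N)) and value of joint start_switch below 0.08 rad and distance of each of collar, screwdriver, cleaner, adapter_plate from where it was at the start of the episode below 0.03 m and angle between cleaner's own z axis and vertical below 0.2 rad); the arm keeps its last pose, push and grip.
It fails at once if a bushing touches the station (contact force between any of bushing_a, bushing_b and station above 0.5 N).
It fails at once if a bushing is tipped over (more than 0.5 rad) (angle between any of bushing_a, bushing_b's own z axis and vertical above 0.5 rad).
It fails at once if a bushing is let go more than 12 mm above the tray's floor ((z of bushing_a in the frame of tray above 0.016 m and contact force between the fingers and bushing_a below 0.02 N) or (z of bushing_b in the frame of tray above 0.016 m and contact force between the fingers and bushing_b below 0.02 N)).
It fails at once if the collar, screwdriver, bottle or plate is moved more than 30 mm, or the bottle is knocked over (distance of any of collar, screwdriver, cleaner, adapter_plate from where it was at the start of the episode above 0.03 m or angle between cleaner's own z axis and vertical above 0.5 rad).
It also fails if it takes over 72 s, if anything falls off the work surface, if the arm or the gripper's body presses on something with over 40 N, if the wrist force passes 120 N, or if a joint passes its speed limit or range.

## Robot

A 6-joint arm with a two-finger parallel gripper is mounted at the origin on the work surface. World frame = base frame: x ahead of the robot, y to its left, z up, the work surface at z = 0. Lengths are in m, angles in rad, forces in N, time in s.
With the tool pointing down it reaches from about 0.35 to 0.85 m from the base axis. Payload 8.1 kg.
Tool frame: the origin (TCP) lies at the very end of the fingers, on their centre line; the grasp point (between the pads) lies ctrl.grip_point_offset behind it (ctrl.grip_point_offset is the distance from the TCP to the grasp point, in m); z points along the fingers, y is the line along which they close (so a half turn about z gives the same grasp; the last joint's range is limited). The gripper opens to 85 mm and grips with 20 to 120 N. Pads are 22 mm wide; open, the fingers measure 114 mm over their backs; the gripper's body (76 mm by 85 mm) begins 54 mm behind the grasp point. The pads swing forward as they close: fully open they stand 13 mm farther back than shut.
Start: joints at [-1.314, 0.13, 1.488, -0, 1.523, -0.085], TCP at [0.201, -0.565, 0.231] pointing down, gripper open.
Joint ranges: [-2.96, 2.96], [-0.89, 2.26], [0.02, 2.5], [-1.34, 4.48], [0, 2.73], [-2.66, 2.66]. Speed limits (rad/s): [2.39, 2.39, 2.79, 3.14, 3.14, 3.14].

## Interface

Orientations are given as [roll, pitch, yaw] about the fixed x, y, z axes, in that order (R = Rz(yaw) Ry(pitch) Rx(roll)).
In Python, from station import ctrl gives the robot as it stands.
- The arm moves only by the tool play_rows, never from a script. Its argument "motion" is a list of rows, each an object with "slide": the shift along the tool's x, y, z in cm, a list of three; "angular": the turn, a rotation vector about the tool's x, y, z in degrees, a list of three. A call has exactly 8 rows; each row shifts and turns the commanded pose from where the row before left it, along the tool's axes as they then stand; what a row does not reach is not made up. A row lasts 1/8 s, in which the tool goes at most 62.5 mm and 10.7 degrees, less where a joint would pass 70% of its speed; a pose out of reach is approached as far as the arm can. A call with a gripper value outside its range is refused whole. "gripper" is the closure, from -1 (fully open) to 1 (shut), set as the call begins (left out, the last holds). The fingers move at their own pace and stop on an object; "newtons" is the grip in N (left out, the last holds). Time passes only in rows, so rows that do not move let the fingers close, or fill a call up. It gives the time, the measured TCP pose, the force, the opening and the grip force at its end, in the units of the state.
- ctrl.observe(): the state, without advancing time (a new reading comes with each control period).
- ctrl.camera(name): name is "side" or "top"; returns a dict with "image" (400x640x3 uint8, red, green, blue), "depth" (400x640 float32, m along the optical axis (not along the pixel's ray), 0 where there is no reading), "fovy" (degrees; the focal length in pixels is half the picture's height over the tangent of half this angle, whatever the lens; pixels are square), "cx", "cy" (the principal point, pixels), "k1" (the pictures are not rectified: a ray, as slopes to the right and down, at radius r is drawn at 1 + k1 r^2 times it, then the intrinsics apply), "R" (3x3) and "t" (3): a world point X has camera coordinates R X + t. Camera axes: x right, y down, z forward; pixel columns grow to the right and rows downward; lengths in m; the calibration is good to about 2 mm. A picture is of the moment at which its call begins.
- ctrl.finish_job(): hands the job in; it is judged then, once.
The state is a dict: "t": time; "joints": joint angles; "joint_velocities": joint speeds; "effort": joint torques, N m; "eef_pos": TCP position; "tool_rot": TCP orientation; "contact_force": force on the tool from outside, world axes, zero at the start; "torque": the same for the moment, N m; "width": finger opening in m; "gripper_force": force on a finger pad.
Only numpy, scipy, OpenCV 4.12 (cv2) and the standard library are available. Lean on these libraries where they do the work, as an engineer would, in place of code of your own. Each camera call takes 0.05 s, during which the arm holds its last target. There are 200 camera calls.

## Working session

There is one attempt and no reset: what is moved stays moved. The work goes in short steps, Python scripts to look and compute and a tool call to move; the robot and the scene stay as the last step left them, time stands still between calls to the robot, and variables do not carry over. Pictures are saved under pics/ and viewed, at most 10 in all, crops included, and the job is handed in when it is done.

Besides the shell and the picture viewer there is one more tool, called after ">>>" as a command line: name --argument value ..., lists and objects as JSON in quotes. play_rows: Moves the arm, as the interface text tells. Its arguments: {"type":"object","properties":{"motion":{"type":"array"},"gripper":{"type":"number"},"newtons":{"type":"number"}},"required":["motion"]}

```bash
mkdir -p pics; cat > h.py <<'E'
from station import ctrl
import numpy as np, cv2
def cam(n):
    c=ctrl.camera(n); f=200/np.tan(np.radians(c['fovy'])/2)
    c['K']=np.array([[f,0,c['cx']],[0,f,c['cy']],[0,0,1.]]); return c
def cloud(c):
    h,w=c['depth'].shape; u,v=np.meshgrid(np.arange(w),np.arange(h))
    p=np.stack([u,v],-1).reshape(-1,1,2).astype(float)
    # k1 only: x_d = x(1+k1 r^2), same as the OpenCV model
    n=cv2.undistortPoints(p,c['K'],np.array([c['k1'],0,0,0.]))[:,0]
    d=c['depth'].reshape(-1,1); X=np.hstack([n*d,d])
    return ((X-c['t'])@c['R']).reshape(h,w,3)
E
python3 - <<'E'
from h import *
for n in('top','side'):
    c=cam(n); cv2.imwrite(f'pics/{n}.png',c['image'][...,::-1]); np.save(n+'.npy',cloud(c)); print(n,c['fovy'],c['k1'],c['R'].round(3).tolist(),c['t'])
print(ctrl.observe(),ctrl.grip_point_offset)
E
```

```text
top 55.904774497131335 -0.08587293301243996 [[-0.028, -1.0, -0.008], [-0.983, 0.029, -0.18], [0.18, 0.003, -0.984]] [0.02990692 0.58673657 1.51346878]
side 54.233595264910555 -0.003072446018769128 [[-0.958, -0.286, 0.014], [-0.205, 0.651, -0.731], [0.2, -0.704, -0.682]] [0.55265861 0.21140173 1.31215941]
{'t': 0.1, 'joints': array([-1.31443585e+00,  1.31115109e-01,  1.48917228e+00, -1.05089589e-06,
        1.52301500e+00, -8.53886209e-02]), 'joint_velocities': array([-0.00076358, -0.00190325, -0.00225958,  0.00182652,  0.00083071,
        0.00186208]), 'effort': array([ 7.68061291e-04, -5.70953500e+01, -5.01940727e+01, -1.11367062e-04,
        8.12692917e-03,  3.26215820e-05]), 'eef_pos': array([ 0.20098061, -0.5648046 ,  0.23033069]), 'tool_rot': array([-3.13988906e+00, -1.44768520e-04,  3.41749026e-01]), 'contact_force': array([-0.11634229,  0.27916985, -0.0956684 ]), 'torque': array([ 0.03383968, -0.03201336,  0.04853525]), 'gripper_force': 0.0, 'width': 0.08523967181625641} 0.0187
```

View pics/top.png

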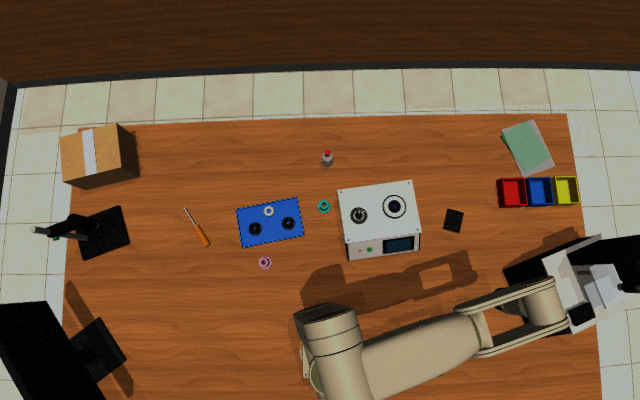

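View pics/side.png

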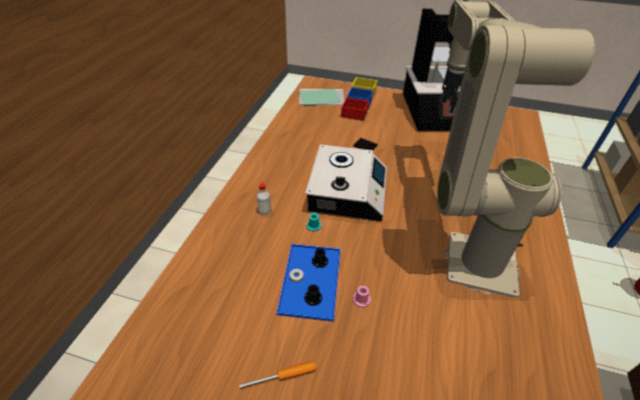

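The top view shows the station with the window at (394,206) and the switch at (359,215). The tray is at (270,222), with the bushings at (255,229) and (289,224) and the collar at (268,211). The turquoise (323,206) and pink (265,263) look-alikes stand close to the tray, and the bottle is at (327,158). The side view agrees.

```bash
python3 - <<'E'
from h import *
T=np.load('top.npy');S=np.load('side.npy')
im={'top':cv2.imread('pics/top.png').astype(int),'side':cv2.imread('pics/side.png').astype(int)}
for n,P in(('top',T),('side',S)):
    I=im[n]; px=lambda u,v:P[v,u].round(4)
    if n=='top': print('win',px(394,206),'sw',px(359,215),'b',px(255,229),px(289,224),'bot',px(327,155),px(323,206),px(265,263))
    x,y,z=P[...,0],P[...,1],P[...,2]
    def rect(m,l,zz):
        q=P[m][:,:2]; r=cv2.minAreaRect((q*1000).astype(np.float32)); print(n,l,m.sum(),'z',np.median(z[m]).round(4),r, 'mean',q.mean(0).round(4))
    reg=(x>.3)&(x<.85)
    k=np.ones((3,3),np.uint8)
    deck=reg&(abs(z-.1)<.006)&(y<.1)&(y>-.4)&(I.min(-1)>90); deck=cv2.morphologyEx(deck.astype(np.uint8),cv2.MORPH_OPEN,k)>0
    rect(deck,'deck',0)
    b=reg&(I[...,0]>I[...,2]+60)&(I[...,0]>I[...,1]+40)&(y>.05)&(z<.03)
    rect(b,'tray',0)
    for k0 in(.02,.1,.03):pass
    c=b.nonzero()
    m=(z>.042)&(z<.065)&(x>.4)&(x<.72)&(y>.1)&(y<.5)
    nn,lab,st,ce=cv2.connectedComponentsWithStats(m.astype(np.uint8))
    for i in range(1,nn):
        if st[i,4]>8: rect(lab==i,'obj %s'%ce[i].round(1),0)
    m=(z>.112)&(z<.16)&(x>.45)&(x<.7)&(y>-.25)&(y<.03)
    nn,lab,st,ce=cv2.connectedComponentsWithStats(m.astype(np.uint8))
    for i in range(1,nn):
        if st[i,4]>4: rect(lab==i,'sw? %s'%ce[i].round(1),0)
    m=(z>.106)&(z<.113)&(x>.45)&(x<.7)&(y>-.4)&(y<.03)
    nn,lab,st,ce=cv2.connectedComponentsWithStats(m.astype(np.uint8))
    for i in range(1,nn):
        if st[i,4]>20: rect(lab==i,'win? %s'%ce[i].round(1),0)
c=cv2.resize(cv2.imread('pics/top.png')[170:280,220:440],None,fx=3.6,fy=3.6,interpolation=cv2.INTER_CUBIC);cv2.imwrite('pics/z.png',c)
E
```

```text
win [ 0.5616 -0.278   0.1132] sw [ 0.5263 -0.1342  0.1334] b [0.4922 0.2887 0.0545] [0.509  0.1478 0.0553] bot [ 0.7781 -0.0165  0.1245] [0.589  0.0056 0.0061] [0.3538 0.2558 0.0025]
top deck 2935 z 0.1003 ((544.8705444335938, -219.10093688964844), (226.29136657714844, 308.4988098144531), 6.516395568847656) mean [ 0.5421 -0.2134]
top tray 2126 z 0.0048 ((526.626220703125, 235.84762573242188), (169.30340576171875, 270.19720458984375), 9.840285301208496) mean [0.5271 0.2359]
top obj [287.1 221.6] 47 z 0.0532 ((518.5181274414062, 156.0526123046875), (32.3529167175293, 33.421600341796875), 0.5404216051101685) mean [0.5195 0.1556]
top obj [253.  227.6] 46 z 0.0547 ((498.4652099609375, 297.2215576171875), (30.277212142944336, 34.77230453491211), 0.00435975706204772) mean [0.4984 0.297 ]
top sw? [384.9 204.2] 8 z 0.1138 ((570.5347900390625, -240.4552764892578), (25.457918167114258, 6.955839157104492), 7.622617244720459) mean [ 0.5696 -0.2417]
top sw? [359.1 214.7] 39 z 0.134 ((529.6712036132812, -136.11756896972656), (34.38230895996094, 16.59765625), 0.0007907944382168353) mean [ 0.5279 -0.
[... 552 characters left out ...]
3.86581039428711), 30.43483543395996) mean [0.52   0.1599]
side obj [313.4 289.9] 106 z 0.0545 ((499.7638854980469, 299.1597900390625), (33.54568099975586, 34.559669494628906), 11.641716957092285) mean [0.4996 0.3008]
side sw? [340.3 179.7] 73 z 0.1304 ((529.9495849609375, -132.11021423339844), (35.27056121826172, 15.527271270751953), 4.29876184463501) mean [ 0.5295 -0.1306]
side win? [341.3 159.4] 247 z 0.1106 ((562.7623901367188, -277.6954345703125), (93.65172576904297, 98.32928466796875), 51.389244079589844) mean [ 0.5609 -0.2745]
side win? [339.9 184.6] 34 z 0.1088 ((529.8021240234375, -127.27666473388672), (39.12175369262695, 25.40867805480957), 5.499687671661377) mean [ 0.5289 -0.1256]
```

View pics/z.png

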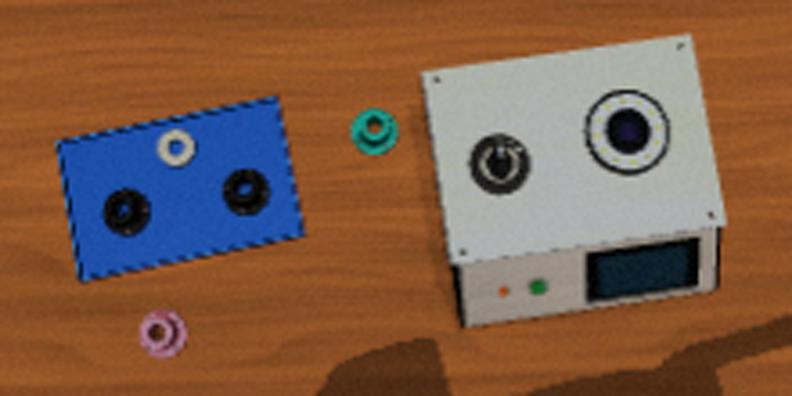

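The zoomed crop shows the switch with its bar along station x and the white mark to the rear, and both bushings standing with free space around them. My estimates are:

| Item | x (m) | y (m) | Yaw |
|---|---|---|---|
| Station | – | – | about 6.8° |
| Switch | 0.5285 | -0.1345 | – |
| Window | 0.561 | -0.278 | – |
| Bushing 1 | 0.519 | 0.157 | – |
| Bushing 2 | 0.499 | 0.298 | – |

>>> play_rows --motion '[{"slide": [0, 0, 0], "angular": [0, 0, 6.4]}, {"slide": [0, 0, 0], "angular": [0, 0, 6.4]}, {"slide": [4.2, -4.3, 0], "angular": [0, 0, 0]}, {"slide": [4.2, -4.3, 0], "angular": [0, 0, 0]}, {"slide": [4.2, -4.3, 0], "angular": [0, 0, 0]}, {"slide": [4.2, -4.3, 0], "angular": [0, 0, 0]}, {"slide": [4.2, -4.3, 0], "angular": [0, 0, 0]}, {"slide": [4.2, -4.3, 0], "angular": [0, 0, 0]}]' --gripper -1

```text
t: 1.1
eef_pos: [0.4216, -0.2775, 0.231]
tool_rot: [-3.141, 0.0, 0.118]
contact_force: [0.8, 0.9, -0.0]
width: 0.0853
gripper_force: 0.0
```

```bash
cat > go.py <<'E'
import sys; from h import *; from scipy.spatial.transform import Rotation as R
o=ctrl.observe(); g=np.array([float(a) for a in sys.argv[1:4]]); r=R.from_euler('xyz',o['tool_rot'])
print('t',round(o['t'],2),'pos',o['eef_pos'].round(4),'rot',o['tool_rot'].round(4),'F',o['contact_force'].round(2),'w',round(o['width'],4),round(o['gripper_force'],1),'j',o['joints'].round(2))
print('slide cm',(r.inv().apply(g-o['eef_pos'])*100).round(2))
if len(sys.argv)>4: print('turn deg',np.degrees((r.inv()*R.from_euler('xyz',[np.pi,0,np.radians(float(sys.argv[4]))])).as_rotvec()).round(2))
E
python3 go.py .5285 -.1345 .2 6.8
```

```text
t 1.1 pos [ 0.4216 -0.2775  0.231 ] rot [-3.1414e+00  1.0000e-04  1.1810e-01] F [ 0.76  0.91 -0.02] w 0.0853 0.0 j [-0.68 -0.13  1.75  0.    1.52  0.77]
slide cm [ 12.3  -12.94   3.1 ]
turn deg [-0.01  0.01 -0.03]
```

>>> play_rows --motion '[{"slide": [4.1, -4.3, 0], "angular": [0, 0, 0]}, {"slide": [4.1, -4.3, 0], "angular": [0, 0, 0]}, {"slide": [4.1, -4.3, 0], "angular": [0, 0, 0]}, {"slide": [0, 0, 2], "angular": [0, 0, 0]}, {"slide": [0, 0, 2], "angular": [0, 0, 0]}, {"slide": [0, 0, 2], "angular": [0, 0, 0]}, {"slide": [0, 0, 0], "angular": [0, 0, 0]}, {"slide": [0, 0, 0], "angular": [0, 0, 0]}]'

```text
t: 2.1
eef_pos: [0.5276, -0.1376, 0.1716]
tool_rot: [3.141, -0.0, 0.117]
contact_force: [0.6, 0.4, 0.9]
width: 0.0855
gripper_force: 0.0
```

```bash
python3 go.py .5285 -.1345 .112 6.8
python3 - <<'E'
from h import *
c=cam('side'); cv2.imwrite('pics/s2.png',cv2.resize(c['image'][110:230,260:420,::-1],None,fx=5,fy=5,interpolation=cv2.INTER_CUBIC))
E
```

```text
t 2.1 pos [ 0.5276 -0.1376  0.1716] rot [ 3.1414e+00 -3.0000e-04  1.1690e-01] F [0.58 0.4  0.88] w 0.0855 0.0 j [-0.35  0.02  1.72 -0.    1.41  1.1 ]
slide cm [ 0.12 -0.29  5.96]
turn deg [ 0.01 -0.02 -0.1 ]
```

View pics/s2.png

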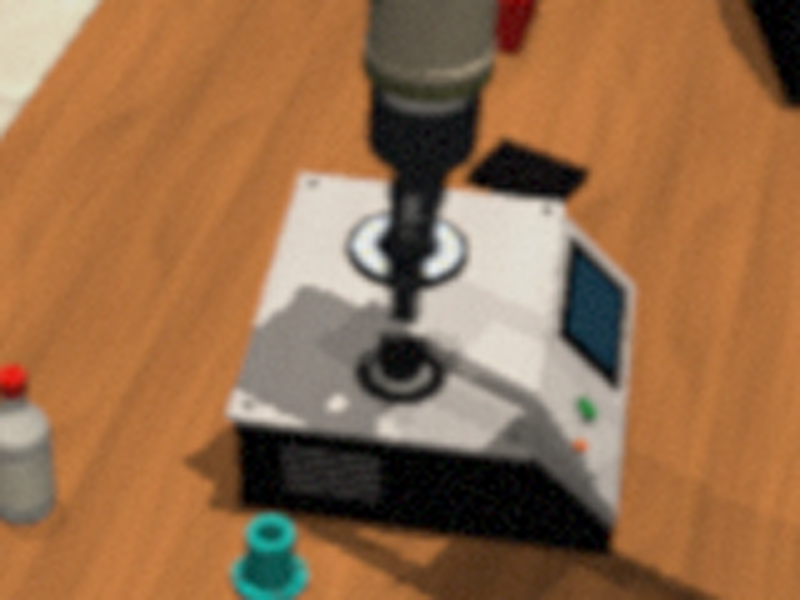

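The side view shows the fingers straddling the switch at about (400,360) in the crop, lined up with the bar.

>>> play_rows --motion '[{"slide": [0.1, -0.3, 0], "angular": [0, 0, 0]}, {"slide": [0, 0, 1.2], "angular": [0, 0, 0]}, {"slide": [0, 0, 1.2], "angular": [0, 0, 0]}, {"slide": [0, 0, 1.2], "angular": [0, 0, 0]}, {"slide": [0, 0, 1.2], "angular": [0, 0, 0]}, {"slide": [0, 0, 1.0], "angular": [0, 0, 0]}, {"slide": [0, 0, 0], "angular": [0, 0, 0]}, {"slide": [0, 0, 0], "angular": [0, 0, 0]}]'

```text
t: 3.15
eef_pos: [0.5287, -0.1337, 0.1136]
tool_rot: [3.141, -0.0, 0.118]
contact_force: [-0.4, 0.4, 0.3]
width: 0.0856
gripper_force: 0.0
```

>>> play_rows --motion '[{"slide": [0, 0, 0], "angular": [0, 0, 0]}, {"slide": [0, 0, 0], "angular": [0, 0, 0]}, {"slide": [0, 0, 0], "angular": [0, 0, 0]}, {"slide": [0, 0, 0], "angular": [0, 0, 0]}, {"slide": [0, 0, 0], "angular": [0, 0, 0]}, {"slide": [0, 0, 0], "angular": [0, 0, 0]}, {"slide": [0, 0, 0], "angular": [0, 0, 0]}, {"slide": [0, 0, 0], "angular": [0, 0, 0]}]' --gripper 1 --newtons 40

```text
t: 4.15
eef_pos: [0.5286, -0.1339, 0.1135]
tool_rot: [3.141, -0.0, 0.118]
contact_force: [-1.1, -2.1, 3.6]
width: 0.0115
gripper_force: 41.0
```

```bash
python3 go.py .5285 -.1345 .113 6.8
```

```text
t 4.15 pos [ 0.5286 -0.1339  0.1135] rot [ 3.1411e+00 -3.0000e-04  1.1820e-01] F [-1.14 -2.07  3.6 ] w 0.0115 41.0 j [-0.34  0.07  1.77 -0.    1.3   1.11]
slide cm [-0.01  0.06  0.05]
turn deg [ 0.03 -0.02 -0.03]
```

>>> play_rows --motion '[{"slide": [0, 0, 0], "angular": [0, 0, 8]}, {"slide": [0, 0, 0], "angular": [0, 0, 8]}, {"slide": [0, 0, 0], "angular": [0, 0, 8]}, {"slide": [0, 0, 0], "angular": [0, 0, 8]}, {"slide": [0, 0, 0], "angular": [0, 0, 8]}, {"slide": [0, 0, 0], "angular": [0, 0, 8]}, {"slide": [0, 0, 0], "angular": [0, 0, 8]}, {"slide": [0, 0, 0], "angular": [0, 0, 4]}]'

```text
t: 5.15
eef_pos: [0.5291, -0.1325, 0.1135]
tool_rot: [-3.14, 0.0, -0.931]
contact_force: [3.2, 3.7, 2.0]
width: 0.0113
gripper_force: 40.8
```

```bash
python3 go.py .5285 -.1345 .113 6.8;python3 -c "
from h import *
print(ctrl.observe()['torque'])"
```

```text
t 5.15 pos [ 0.5291 -0.1325  0.1135] rot [-3.1396e+00  4.0000e-04 -9.3130e-01] F [3.22 3.65 1.96] w 0.0113 40.8 j [-0.34  0.07  1.77  0.    1.3   2.16]
slide cm [0.12 0.17 0.05]
turn deg [-1.200e-01 -4.000e-02 -6.016e+01]
[ 0.53225884 -0.34352727  0.08600937]
```

>>> play_rows --motion '[{"slide": [0, 0, 0], "angular": [0, 0, 2]}, {"slide": [0, 0, 0], "angular": [0, 0, 1]}, {"slide": [0, 0, 0], "angular": [0, 0, 0]}, {"slide": [0, 0, 0], "angular": [0, 0, 0]}, {"slide": [0, 0, 0], "angular": [0, 0, 0]}, {"slide": [0, 0, 0], "angular": [0, 0, 0]}, {"slide": [0, 0, 0], "angular": [0, 0, 0]}, {"slide": [0, 0, 0], "angular": [0, 0, 0]}]'

```text
t: 6.15
eef_pos: [0.5291, -0.1326, 0.1136]
tool_rot: [-3.14, 0.0, -0.978]
contact_force: [2.8, 5.0, 3.3]
width: 0.0115
gripper_force: 50.7
```

```bash
python3 go.py .5285 -.1345 .113 6.8;python3 -c "
from h import *
print(ctrl.observe()['torque'])
c=cam('side'); cv2.imwrite('pics/s3.png',cv2.resize(c['image'][140:220,290:400,::-1],None,fx=7,fy=7,interpolation=cv2.INTER_CUBIC))"
```

```text
t 6.15 pos [ 0.5291 -0.1326  0.1136] rot [-3.1399e+00  1.0000e-04 -9.7850e-01] F [2.77 4.95 3.29] w 0.0115 50.7 j [-0.34  0.07  1.77  0.    1.3   2.21]
slide cm [0.12 0.16 0.06]
turn deg [-9.000e-02 -5.000e-02 -6.286e+01]
[ 0.73999088 -0.48089115  1.14537043]
```

View pics/s3.png

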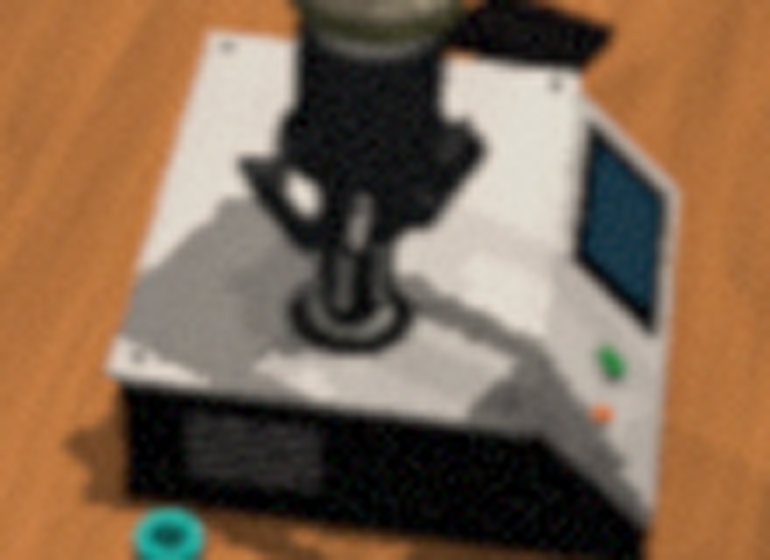

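The stop is felt: the moment about z rose to 1.15 N m and the picture shows the bar turned in the fingers. I'll let go.

>>> play_rows --motion '[{"slide": [0, 0, 0], "angular": [0, 0, 0]}, {"slide": [0, 0, 0], "angular": [0, 0, 0]}, {"slide": [0, 0, 0], "angular": [0, 0, 0]}, {"slide": [0, 0, 0], "angular": [0, 0, 0]}, {"slide": [0, 0, 0], "angular": [0, 0, 0]}, {"slide": [0, 0, 0], "angular": [0, 0, 0]}, {"slide": [0, 0, 0], "angular": [0, 0, 0]}, {"slide": [0, 0, 0], "angular": [0, 0, 0]}]' --gripper -1

```text
t: 7.2
eef_pos: [0.5284, -0.1336, 0.1133]
tool_rot: [3.142, -0.0, -0.981]
contact_force: [-0.5, 0.3, 0.1]
width: 0.0854
gripper_force: 0.0
```

>>> play_rows --motion '[{"slide": [0, 0, -3], "angular": [0, 0, 0]}, {"slide": [0, 0, -3], "angular": [0, 0, 0]}, {"slide": [0, 0, -3], "angular": [0, 0, -9]}, {"slide": [0, 0, 0], "angular": [0, 0, -9]}, {"slide": [0, 0, 0], "angular": [0, 0, -9]}, {"slide": [0, 0, 0], "angular": [0, 0, -9]}, {"slide": [0, 0, 0], "angular": [0, 0, -9]}, {"slide": [0, 0, 0], "angular": [0, 0, -9]}]'

```text
t: 8.2
eef_pos: [0.5284, -0.1336, 0.2033]
tool_rot: [3.142, -0.0, -0.033]
contact_force: [-1.0, -0.3, 0.1]
width: 0.0855
gripper_force: 0.0
```

```bash
python3 go.py .519 .157 .2 9.9; python3 - <<'E'
from h import *
c=cam('top');P=cloud(c)
cv2.imwrite('pics/t4.png',np.vstack([cv2.resize(c['image'][190:240,320:430,::-1],None,fx=5,fy=5,interpolation=cv2.INTER_CUBIC)]))
E
```

```text
t 8.2 pos [ 0.5284 -0.1336  0.2033] rot [ 3.1416 -0.     -0.0335] F [-1.   -0.29  0.14] w 0.0855 0.0 j [-0.34 -0.    1.68 -0.    1.47  1.26]
slide cm [ -1.91 -29.01   0.33]
turn deg [  0.    -0.   -11.82]
```

View pics/t4.png

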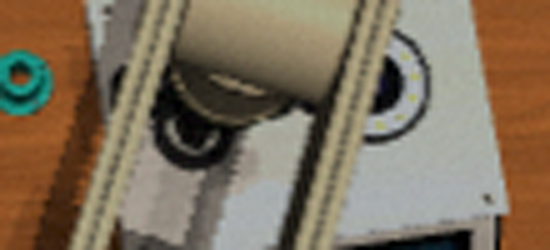

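The switch is back at rest with its mark to the rear. On to bushing 1.

>>> play_rows --motion '[{"slide": [0, 0, 0], "angular": [0, 0, -5.9]}, {"slide": [0, 0, 0], "angular": [0, 0, -5.9]}, {"slide": [0.7, -4.8, 0], "angular": [0, 0, 0]}, {"slide": [0.7, -4.8, 0], "angular": [0, 0, 0]}, {"slide": [0.7, -4.8, 0], "angular": [0, 0, 0]}, {"slide": [0.7, -4.8, 0], "angular": [0, 0, 0]}, {"slide": [0.7, -4.8, 0], "angular": [0, 0, 0]}, {"slide": [0.7, -4.8, 0], "angular": [0, 0, 0]}]'

```text
t: 9.25
eef_pos: [0.5217, 0.159, 0.2035]
tool_rot: [3.142, -0.0, 0.164]
contact_force: [0.9, -0.2, 0.3]
width: 0.0854
gripper_force: 0.0
```

>>> play_rows --motion '[{"slide": [0, 0, 2.5], "angular": [0, 0, 0]}, {"slide": [0, 0, 2.5], "angular": [0, 0, 0]}, {"slide": [0, 0, 2.5], "angular": [0, 0, 0]}, {"slide": [0, 0, 2.5], "angular": [0, 0, 0]}, {"slide": [0, 0, 0], "angular": [0, 0, 0]}, {"slide": [0, 0, 0], "angular": [0, 0, 0]}, {"slide": [0, 0, 0], "angular": [0, 0, 0]}, {"slide": [0, 0, 0], "angular": [0, 0, 0]}]'

```text
t: 10.25
eef_pos: [0.5227, 0.1575, 0.1045]
tool_rot: [-3.142, -0.002, 0.167]
contact_force: [-0.7, -0.3, 1.4]
width: 0.0856
gripper_force: 0.0
```

```bash
python3 go.py .5195 .157 .022 9.9; python3 - <<'E'
from h import *
c=cam('side');P=cloud(c)
m=(P[...,2]>.042)&(P[...,2]<.058)&(P[...,0]>.4)&(P[...,0]<.72)&(P[...,1]>.1)&(P[...,1]<.4)
n,l,s,ce=cv2.connectedComponentsWithStats(m.astype(np.uint8))
for i in range(1,n):
    if s[i,4]>15: print(ce[i].round(),s[i,4],P[l==i].min(0).round(4),P[l==i].max(0).round(4))
cv2.imwrite('pics/s5.png',cv2.resize(c['image'][200:330,250:400,::-1],None,fx=4,fy=4,interpolation=cv2.INTER_CUBIC))
E
```

```text
t 10.25 pos [0.5227 0.1575 0.1045] rot [-3.1415e+00 -1.9000e-03  1.6700e-01] F [-0.71 -0.34  1.42] w 0.0856 0.0 j [0.2  0.08 1.78 0.   1.28 1.6 ]
slide cm [-0.34 -0.    8.25]
turn deg [-0.   -0.11 -0.33]
[320. 254.] 74 [0.5025 0.1414 0.0421] [0.5375 0.1757 0.0576]
[313. 290.] 93 [0.4828 0.2833 0.0423] [0.5178 0.3173 0.0578]
```

View pics/s5.png

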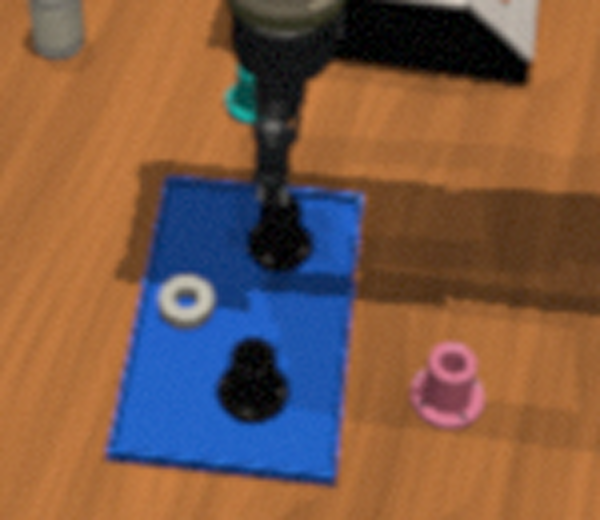

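The gripper is over the upper bushing at crop (278,235), and nothing is in the fingers' way.

>>> play_rows --motion '[{"slide": [-0.3, 0, 0], "angular": [0, 0, 0]}, {"slide": [0, 0, 1.7], "angular": [0, 0, 0]}, {"slide": [0, 0, 1.7], "angular": [0, 0, 0]}, {"slide": [0, 0, 1.7], "angular": [0, 0, 0]}, {"slide": [0, 0, 1.7], "angular": [0, 0, 0]}, {"slide": [0, 0, 1.4], "angular": [0, 0, 0]}, {"slide": [0, 0, 0], "angular": [0, 0, 0]}, {"slide": [0, 0, 0], "angular": [0, 0, 0]}]'

```text
t: 11.3
eef_pos: [0.5193, 0.157, 0.0217]
tool_rot: [-3.142, -0.001, 0.167]
contact_force: [0.2, -0.4, 0.1]
width: 0.0852
gripper_force: 0.0
```

```bash
python3 go.py .520 .158 .022 9.9
```

```text
t 11.3 pos [0.5193 0.157  0.0217] rot [-3.1416e+00 -6.0000e-04  1.6730e-01] F [ 0.22 -0.39  0.15] w 0.0852 0.0 j [0.2  0.18 1.83 0.   1.12 1.6 ]
slide cm [ 0.08 -0.09 -0.03]
turn deg [-0.   -0.03 -0.32]
```

>>> play_rows --motion '[{"slide": [0, 0, 0], "angular": [0, 0, 0]}, {"slide": [0, 0, 0], "angular": [0, 0, 0]}, {"slide": [0, 0, 0], "angular": [0, 0, 0]}, {"slide": [0, 0, 0], "angular": [0, 0, 0]}, {"slide": [0, 0, 0], "angular": [0, 0, 0]}, {"slide": [0, 0, 0], "angular": [0, 0, 0]}, {"slide": [0, 0, 0], "angular": [0, 0, 0]}, {"slide": [0, 0, 0], "angular": [0, 0, 0]}]' --gripper 1 --newtons 45

```text
t: 12.3
eef_pos: [0.5195, 0.157, 0.0219]
tool_rot: [-3.142, -0.001, 0.167]
contact_force: [-1.2, -0.4, 6.0]
width: 0.0347
gripper_force: 44.9
```

```bash
python3 go.py .520 .158 .022 9.9
```

```text
t 12.3 pos [0.5195 0.157  0.0219] rot [-3.1416e+00 -1.1000e-03  1.6730e-01] F [-1.18 -0.4   6.04] w 0.0347 44.9 j [ 0.2   0.18  1.83 -0.    1.12  1.6 ]
slide cm [ 0.07 -0.09 -0.01]
turn deg [ 0.   -0.06 -0.31]
```

>>> play_rows --motion '[{"slide": [0, 0, -1], "angular": [0, 0, 0]}, {"slide": [0, 0, -2], "angular": [0, 0, 0]}, {"slide": [0, 0, -1], "angular": [0, 0, 0]}, {"slide": [0, 0, 0], "angular": [0, 0, 0]}, {"slide": [0, 0, 0], "angular": [0, 0, 0]}, {"slide": [0, 0, 0], "angular": [0, 0, 0]}, {"slide": [0, 0, 0], "angular": [0, 0, 0]}, {"slide": [0, 0, 0], "angular": [0, 0, 0]}]'

```text
t: 13.3
eef_pos: [0.5188, 0.1568, 0.061]
tool_rot: [-3.142, 0.0, 0.167]
contact_force: [0.6, 0.6, -1.1]
width: 0.0348
gripper_force: 45.0
```

```bash
cat > w.py <<'E'
from h import *
F=[]
for i in range(8): cam('top'); F.append(ctrl.observe()['contact_force'])
print(np.mean(F,0),np.std(F,0))
E
python3 w.py; python3 go.py .520 .158 .022 9.9
```

```text
[-0.20631333 -0.1837926  -1.50767643] [0.58122862 0.44058184 0.30020113]
t 13.7 pos [0.5189 0.1569 0.0613] rot [-3.1416e+00 -1.0000e-04  1.6730e-01] F [-0.93 -0.5  -1.12] w 0.0349 45.0 j [0.2  0.13 1.82 0.   1.2  1.6 ]
slide cm [ 0.12 -0.09  3.93]
turn deg [-0.   -0.   -0.31]
```

Bushing 1 weighs about 1.5 N (0.15 kg), so it is probably the lighter one. I'll set it down.

>>> play_rows --motion '[{"slide": [0, 0, 1.5], "angular": [0, 0, 0]}, {"slide": [0, 0, 1.3], "angular": [0, 0, 0]}, {"slide": [0, 0, 0.6], "angular": [0, 0, 0]}, {"slide": [0, 0, 0.3], "angular": [0, 0, 0]}, {"slide": [0, 0, 0.2], "angular": [0, 0, 0]}, {"slide": [0, 0, 0.1], "angular": [0, 0, 0]}, {"slide": [0, 0, 0], "angular": [0, 0, 0]}, {"slide": [0, 0, 0], "angular": [0, 0, 0]}]'

```text
t: 14.7
eef_pos: [0.5193, 0.157, 0.0219]
tool_rot: [-3.142, -0.001, 0.167]
contact_force: [-2.4, 0.2, 5.1]
width: 0.0352
gripper_force: 45.1
```

```bash
python3 w.py; python3 go.py .520 .158 .022 9.9
```

```text
[-2.75421275 -0.81140604  5.90078904] [0.48674972 0.46289313 0.39012127]
t 15.1 pos [0.5193 0.1569 0.0219] rot [ 3.1416e+00 -8.0000e-04  1.6730e-01] F [-3.5  -1.77  6.48] w 0.0348 45.1 j [ 0.2   0.18  1.83 -0.    1.12  1.6 ]
slide cm [ 0.08 -0.09 -0.01]
turn deg [ 0.   -0.04 -0.31]
```

>>> play_rows --motion '[{"slide": [0, 0, 0], "angular": [0, 0, 0]}, {"slide": [0, 0, 0], "angular": [0, 0, 0]}, {"slide": [0, 0, 0], "angular": [0, 0, 0]}, {"slide": [0, 0, 0], "angular": [0, 0, 0]}, {"slide": [0, 0, 0], "angular": [0, 0, 0]}, {"slide": [0, 0, 0], "angular": [0, 0, 0]}, {"slide": [0, 0, 0], "angular": [0, 0, 0]}, {"slide": [0, 0, 0], "angular": [0, 0, 0]}]' --gripper -1

```text
t: 16.1
eef_pos: [0.519, 0.1569, 0.0213]
tool_rot: [3.142, -0.0, 0.167]
contact_force: [0.3, -0.9, 1.1]
width: 0.0851
gripper_force: 0.0
```

>>> play_rows --motion '[{"slide": [0, 0, -2], "angular": [0, 0, 0]}, {"slide": [0, 0, -2.5], "angular": [0, 0, 0]}, {"slide": [0, 0, -2.5], "angular": [0, 0, 0]}, {"slide": [0, 0, -2], "angular": [0, 0, 0]}, {"slide": [0, -4.5, 0], "angular": [0, 0, 0]}, {"slide": [0.5, -4.5, 0], "angular": [0, 0, 0]}, {"slide": [0, -4.5, 0], "angular": [0, 0, 0]}, {"slide": [0, 0, 0], "angular": [0, 0, 0]}]'

```text
t: 17.1
eef_pos: [0.5005, 0.2936, 0.1113]
tool_rot: [-3.141, -0.0, 0.171]
contact_force: [-0.8, -0.9, 0.6]
width: 0.0854
gripper_force: 0.0
```

```bash
python3 go.py .4995 .299 .022 9.9; python3 - <<'E'
from h import *
c=cam('side');P=cloud(c)
m=(P[...,2]>.042)&(P[...,2]<.058)&(P[...,0]>.4)&(P[...,0]<.72)&(P[...,1]>.1)&(P[...,1]<.4)
n,l,s,ce=cv2.connectedComponentsWithStats(m.astype(np.uint8))
for i in range(1,n):
    if s[i,4]>15: print(ce[i].round(),s[i,4],P[l==i].min(0).round(4),P[l==i].max(0).round(4))
E
```

```text
t 17.1 pos [0.5005 0.2936 0.1113] rot [-3.1408 -0.      0.1708] F [-0.82 -0.92  0.63] w 0.0854 0.0 j [0.44 0.16 1.67 0.   1.3  1.84]
slide cm [-0.01 -0.55  8.93]
turn deg [-0.04 -0.   -0.11]
[313. 291.] 77 [0.4829 0.282  0.0424] [0.517  0.3174 0.0579]
```

>>> play_rows --motion '[{"slide": [0, -0.5, 0], "angular": [0, 0, 0]}, {"slide": [0, 0, 2], "angular": [0, 0, 0]}, {"slide": [0, 0, 2], "angular": [0, 0, 0]}, {"slide": [0, 0, 2], "angular": [0, 0, 0]}, {"slide": [0, 0, 1.7], "angular": [0, 0, 0]}, {"slide": [0, 0, 1.2], "angular": [0, 0, 0]}, {"slide": [0, 0, 0], "angular": [0, 0, 0]}, {"slide": [0, 0, 0], "angular": [0, 0, 0]}]'

```text
t: 18.15
eef_pos: [0.5011, 0.296, 0.023]
tool_rot: [-3.141, -0.001, 0.167]
contact_force: [-0.2, 0.3, -0.1]
width: 0.0855
gripper_force: 0.0
```

```bash
python3 go.py .4997 .2995 .022 9.9
```

```text
t 18.15 pos [0.5011 0.296  0.023 ] rot [-3.1413e+00 -1.0000e-03  1.6730e-01] F [-0.18  0.26 -0.14] w 0.0855 0.0 j [0.45 0.28 1.72 0.   1.14 1.85]
slide cm [-0.08 -0.36  0.1 ]
turn deg [-0.02 -0.06 -0.31]
```

>>> play_rows --motion '[{"slide": [0, 0, 0], "angular": [0, 0, 0]}, {"slide": [0, 0, 0], "angular": [0, 0, 0]}, {"slide": [0, 0, 0], "angular": [0, 0, 0]}, {"slide": [0, 0, 0], "angular": [0, 0, 0]}, {"slide": [0, 0, 0], "angular": [0, 0, 0]}, {"slide": [0, 0, 0], "angular": [0, 0, 0]}, {"slide": [0, 0, 0], "angular": [0, 0, 0]}, {"slide": [0, 0, 0], "angular": [0, 0, 0]}]' --gripper 1 --newtons 50

```text
t: 19.15
eef_pos: [0.5011, 0.2962, 0.0231]
tool_rot: [-3.141, -0.001, 0.167]
contact_force: [-0.8, 0.8, 5.7]
width: 0.0347
gripper_force: 50.2
```

>>> play_rows --motion '[{"slide": [0, 0, -1], "angular": [0, 0, 0]}, {"slide": [0, 0, -2], "angular": [0, 0, 0]}, {"slide": [0, 0, -1], "angular": [0, 0, 0]}, {"slide": [0, 0, 0], "angular": [0, 0, 0]}, {"slide": [0, 0, 0], "angular": [0, 0, 0]}, {"slide": [0, 0, 0], "angular": [0, 0, 0]}, {"slide": [0, 0, 0], "angular": [0, 0, 0]}, {"slide": [0, 0, 0], "angular": [0, 0, 0]}]'

```text
t: 20.15
eef_pos: [0.5004, 0.2957, 0.062]
tool_rot: [3.141, 0.0, 0.167]
contact_force: [-0.9, -0.6, -4.2]
width: 0.035
gripper_force: 50.2
```

```bash
python3 w.py; python3 go.py .53 .158 .25 6.8
```

```text
[-0.01115013  0.01076622 -3.37300294] [0.4317316  0.67965978 0.40103096]
t 20.55 pos [0.5006 0.2958 0.0623] rot [-3.1416e+00 -1.0000e-04  1.6730e-01] F [-0.82  0.66 -3.58] w 0.0345 50.2 j [0.45 0.22 1.7  0.   1.21 1.85]
slide cm [  0.61  14.07 -18.77]
turn deg [-0.   -0.    2.78]
```

Bushing 2 weighs about 3.4 N, so it is the heavier one. I'll lift it and carry it to the window.

>>> play_rows --motion '[{"slide": [0, 0, -2], "angular": [0, 0, 0]}, {"slide": [0, 0, -4], "angular": [0, 0, 0]}, {"slide": [0, 0, -4], "angular": [0, 0, 0]}, {"slide": [0, 0, -4], "angular": [0, 0, 0]}, {"slide": [0, 0, -2], "angular": [0, 0, 0]}, {"slide": [0, 2, 0], "angular": [0, 0, 0]}, {"slide": [0, 4, 0], "angular": [0, 0, 0]}, {"slide": [0, 4.5, 0], "angular": [0, 0, 0]}]'

```text
t: 21.55
eef_pos: [0.517, 0.1903, 0.2202]
tool_rot: [3.141, 0.003, 0.168]
contact_force: [0.6, -0.2, -3.3]
width: 0.0348
gripper_force: 50.6
```

>>> play_rows --motion '[{"slide": [-0.4, 5, 0], "angular": [0, 0, 0]}, {"slide": [-0.4, 5, 0], "angular": [0, 0, 0]}, {"slide": [-0.4, 5, 0], "angular": [0, 0, 0]}, {"slide": [-0.4, 5, 0], "angular": [0, 0, 0]}, {"slide": [-0.4, 5, 0], "angular": [0, 0, 0]}, {"slide": [-0.4, 5, 0], "angular": [0, 0, 0]}, {"slide": [-0.4, 5, 0], "angular": [0, 0, 0]}, {"slide": [-0.4, 5, 0], "angular": [0, 0, 0]}]'

```text
t: 22.55
eef_pos: [0.5514, -0.2097, 0.2201]
tool_rot: [-3.14, 0.003, 0.167]
contact_force: [0.1, -0.1, -2.8]
width: 0.0345
gripper_force: 50.6
```

>>> play_rows --motion '[{"slide": [0, 4, 0], "angular": [0, 0, 0]}, {"slide": [0, 2, 0], "angular": [0, 0, 0]}, {"slide": [0, 1, 0], "angular": [0, 0, 0]}, {"slide": [0, 0, 0], "angular": [0, 0, 0]}, {"slide": [0, 0, 0], "angular": [0, 0, 0]}, {"slide": [0, 0, 0], "angular": [0, 0, 0]}, {"slide": [0, 0, 0], "angular": [0, 0, 0]}, {"slide": [0, 0, 0], "angular": [0, 0, 0]}]'

```text
t: 23.55
eef_pos: [0.5649, -0.2762, 0.2225]
tool_rot: [3.141, -0.0, 0.168]
contact_force: [-0.2, -0.0, -3.3]
width: 0.0348
gripper_force: 50.7
```

```bash
python3 go.py .5612 -.278 .178 9.9
```

```text
t 23.55 pos [ 0.5649 -0.2762  0.2225] rot [ 3.1414e+00 -2.0000e-04  1.6780e-01] F [-0.25 -0.02 -3.33] w 0.0348 50.7 j [-0.54  0.21  1.41  0.    1.52  0.87]
slide cm [-0.39  0.11  4.45]
turn deg [ 0.01 -0.01 -0.29]
```

>>> play_rows --motion '[{"slide": [-0.4, 0.1, 0], "angular": [0, 0, 0]}, {"slide": [0, 0, 1], "angular": [0, 0, 0]}, {"slide": [0, 0, 1.4], "angular": [0, 0, 0]}, {"slide": [0, 0, 1.2], "angular": [0, 0, 0]}, {"slide": [0, 0, 0.8], "angular": [0, 0, 0]}, {"slide": [0, 0, 0], "angular": [0, 0, 0]}, {"slide": [0, 0, 0], "angular": [0, 0, 0]}, {"slide": [0, 0, 0], "angular": [0, 0, 0]}]'

```text
t: 24.55
eef_pos: [0.5614, -0.2784, 0.1791]
tool_rot: [3.141, -0.001, 0.167]
contact_force: [0.0, 0.2, -2.6]
width: 0.0345
gripper_force: 50.7
```

```bash
python3 go.py .5612 -.278 .178 9.9; python3 - <<'E'
from h import *
c=cam('side');P=cloud(c);x,y,z=P[...,0],P[...,1],P[...,2]
m=(z>.158)&(z<.175)&(abs(x-.56)<.06)&(abs(y+.278)<.06); print('flange',m.sum(),P[m].min(0),P[m].max(0))
m=(z>.042)&(z<.06)&(x>.4)&(x<.6)&(y>.1)&(y<.4); print('b1',m.sum(),P[m].min(0),P[m].max(0))
a=cv2.resize(c['image'][90:230,270:430,::-1],None,fx=4,fy=4,interpolation=cv2.INTER_CUBIC)
t=cam('top'); b=cv2.resize(t['image'][120:280,180:420,::-1],None,fx=2,fy=2)
b=cv2.resize(c['image'][200:340,230:400,::-1],(160,560*160//160))if 0 else b
cv2.imwrite('pics/s6.png',cv2.resize(c['image'][90:340,230:430,::-1],None,fx=2.4,fy=2.4,interpolation=cv2.INTER_CUBIC))
E
```

```text
t 24.55 pos [ 0.5614 -0.2784  0.1791] rot [ 3.1408e+00 -1.0000e-03  1.6730e-01] F [ 0.03  0.17 -2.56] w 0.0345 50.7 j [-0.54  0.23  1.47 -0.    1.44  0.86]
slide cm [-0.01 -0.04  0.11]
turn deg [ 0.05 -0.05 -0.32]
flange 67 [ 0.53340218 -0.30142833  0.16301084] [ 0.5878481  -0.24805486  0.17471091]
b1 91 [0.50295728 0.13895644 0.04219497] [0.53755058 0.17556165 0.05998657]
```

View pics/s6.png

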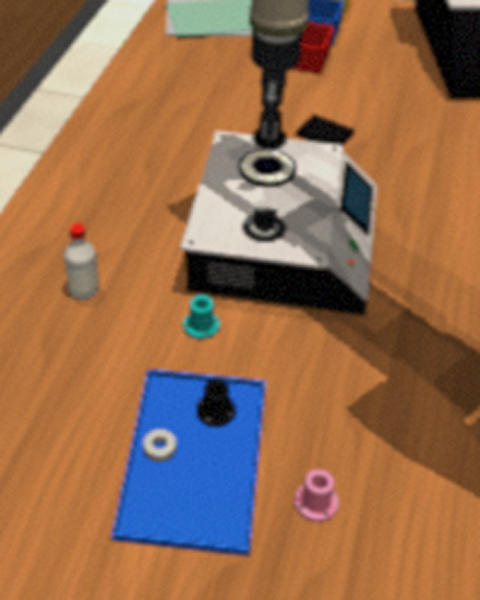

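The heavier bushing is upright over the window at about (268,140). Its flange spans x 0.533–0.588 m, centred at 0.561. The lighter one stands in the tray at (215,400), and the collar and bottle have not moved. Handing in.

```bash
python3 -c "
from station import ctrl
print(ctrl.finish_job())"
```

```text
the job is handed in; nothing more can be done
None
```

The job is handed in at about 25 s, though no verdict came back: the switch was twisted to its stop and sprang back, the lighter bushing (about 1.5 N) stands back in the tray, and the heavier one (about 3.4 N) is held upright about 5 cm above the window's centre.

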